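# Bolt the feed dial, then hold the station guard open at 55 degrees

### The job

Lock the feed dial by sliding its red-knobbed barrel bolt fully home into the brass keeper while the keycap station's yellow-framed guard is still shut. Then lift the guard by its red handle bar to 55 degrees from shut, where its side frame lines up with the red pins on the quadrants, and finish while still holding it there with the gripper, as it falls shut by itself. Keep the bolt home and leave everything else where it is.

Things in the scene. Friction and masses are not known exactly. Their poses are not given: they have to be found in the camera images.
- bolt (a joint): barrel bolt of the dial unit, a slide: 0 = fully drawn, 0.042 m = fully home against its stop. It starts drawn or nearly so (0 to 0.010), stays where it is left, and moves with 2 to 3 N along the dial unit's +x
- bolt_knob (a point): centre of the grip length of the bolt's red upright knob: a round stub 14 mm across, whose top is 15 mm above this point and which rises 46 mm clear above its guides (the guides' tops are 31 mm below this point). The point stands 93 mm above the work surface and moves with the bolt; its x axis is the direction in which the bolt slides home, z is up
- bolt_keeper (a point): centre of the hole of the brass keeper on the rim of the silver feed dial (a disc 128 mm across), 50 mm above the work surface. The steel rod (14 mm) passes into it; x axis as for the knob. The drawn knob stands 112 mm short of it along x, 70 mm when home
- dial_unit: dial feed unit fixed to the table: dark base plate 275 by 130 mm, 12 mm thick, with the bolt at its robot end and the dial behind. Origin on its underside, x along the bolt towards the dial, z up. It stands to the left or the right of the station, the tray on the other side
- guard (a joint): hinge of the station's guard, a clear panel in a yellow frame, 182 by 202 mm, 10 mm thick: 0 = shut (level), grows as it opens, 0.96 rad = 55 degrees; it ends at a stop at 1.45 rad. The guard weighs about 0.45 kg (0.3 to 0.65), turns freely and falls shut from any angle
- guard_handle (a point): middle of the guard's red round handle bar, 12 mm thick and 100 mm long clear between its two end arms, standing free 49 mm in front of the guard's front edge and 110 mm above the table when shut (free space below it). The bar runs along the station's y; the point moves with the guard, 230 mm from the hinge axis
- guard_hinge (a point): point on the guard's hinge axis (along its y) at the far side of the station, 110 mm above the table, on the same centre line as the handle. Fixed to the station: x axis from the handle (guard shut) towards the hinge, z up. At 55 degrees the handle is 188 mm above it and 132 mm towards the robot from it along -x
- station: keycap station fixed to the table: white open-topped housing 170 by 200 mm, 100 mm high, with a half-filled keypad in it; a dark wire quadrant of 75 mm radius about the hinge on either side, 113 mm from its centre line (tops 195 mm above the table), each with a red pin at 55 degrees. Origin on its underside in the middle, x away from the robot, z up
- keypad: finished black keypad, 100 by 120 by 27 mm, lying in the aluminium tray beside the station; leave alone. Origin under its centre
- screw_puck: aluminium disc 80 mm across with upright screws, 26 mm high; leave alone. Origin under its centre
- screwdriver: screwdriver lying on the table; leave alone
- parts_cup: blue plastic cup 76 mm across, 70 mm high; leave alone. Origin under its centre
- grease_jar: jar 64 mm across, 75 mm high; leave alone. Origin under its centre
- wrench: wrench lying on the table; leave alone

How it is judged (in metres and radians):
On the way:
1. the bolt is slid fully home while the guard is still shut (value of joint bolt above 0.037 m and value of joint guard below 0.06 rad), for 0.2 s.
At the end, for the whole second after the job is handed in: The bolt is home (within 5 mm of its stop) and the guard stands still at 55 degrees, give or take 5, carried by the gripper's fingers alone, through the last second (value of joint bolt above 0.037 m and value of joint guard between 0.87265 and 1.04718 rad and velocity of joint guard between -0.1 and 0.1 rad/s and contact force between the fingers and guard above 0.5 N and contact force between each of keypad, screw_puck, screwdriver, parts_cup, grease_jar, wrench and guard below 0.2 N); the arm keeps its last pose, push and grip.
It fails at once if the guard is lifted before the bolt is home (value of joint guard above 0.15 rad and value of joint bolt below 0.035 m).
It fails at once if a loose bystander (keypad, disc of screws, screwdriver, cup, jar or wrench) is moved more than 30 mm (distance of any of keypad, screw_puck, screwdriver, parts_cup, grease_jar, wrench from where it was at the start of the episode above 0.03 m).
It also fails if it takes over 48 s, if anything falls off the work surface, if the arm or the gripper's body presses on something with over 40 N, if the wrist force passes 120 N, or if a joint passes its speed limit or range.

### The arm

A 6-joint arm with a two-finger parallel gripper is mounted at the origin on the work surface. World frame = base frame: x ahead of the robot, y to its left, z up, the work surface at z = 0. Lengths are in mm, angles in rad, forces in N, time in s.
With the tool pointing down it reaches from about 350 to 875 mm from the base axis. Payload 4.2 kg.
Tool frame: the origin (TCP) lies midway between the tips of the shut fingers; the grasp point (between the pads) lies 19 mm behind it; z points along the fingers, y is the line along which they close (so a half turn about z gives the same grasp; the last joint's range is limited). The gripper opens to 85 mm and grips with 20 to 120 N. Pads are 22 mm wide; open, the fingers measure 114 mm over their backs; the gripper's body (76 mm by 85 mm) begins 54 mm behind the grasp point. The pads swing forward as they close: fully open they stand 13 mm farther back than shut.
Start: joints at [-1.037, 0.385, 0.008, 0, -1.194, -0.259], TCP at [169.613, -601.524, 231.312] pointing down, gripper open.
Joint ranges: [-3.14, 3.14], [-1.21, 2.06], [-1.07, 1.41], [-3.16, 2.05], [-2.99, -0.16], [-3.1, 3.1]. Speed limits (rad/s): [2.79, 2.79, 3.14, 3.14, 3.14, 3.14].

### API

Orientations are given as a unit quaternion [x, y, z, w].
In Python, from bench import arm gives the robot as it stands.
- The arm moves only by the tool send_rows, never from a script. Its argument "targets" is a list of rows, each an object of numbers: "gripper": the gripper command: -1 is fully open, 1 is shut, values between are in proportion; "x", "y", "z": the shift along the tool's x, y, z in cm; "ax", "ay", "az": the turn, a rotation vector about the tool's x, y, z in degrees. A call has 1 to 5 rows; each row shifts and turns the commanded pose from where the row before left it, along the tool's axes as they then stand; what a row does not reach is not made up. A row lasts 1/12 s, in which the tool goes at most 41.7 mm and 7.16 degrees, less where a joint would pass 70% of its speed; a pose out of reach is approached as far as the arm can. A call is refused whole if a number of a shift passes 4.17 or a number of a turn 7.16, either way. A call with a gripper value outside its range is refused whole. The fingers move at their own pace and stop on an object; the grip force is fixed at half the most. Time passes only in rows, so rows that do not move let the fingers close. It gives the time, the measured TCP pose, the force, the opening and the grip force at its end, in the units of the state.
- arm.read_state(): the state, without advancing time (a new reading comes with each control period).
- arm.get_image(name): name is "side" or "top"; returns (picture, depth): 420x560x3 uint8, red, green, blue; 420x560 float32, mm along the optical axis (not along the pixel's ray), 0 where there is no reading.
- arm.camera_model(name): a dict with "fx", "fy", "cx", "cy" (pixels), "distortion" ([k1, k2, p1, p2, k3] as OpenCV has them; the pictures are not rectified), "cam_to_world" (4x4, takes a point from camera to world coordinates). Camera axes: x right, y down, z forward; pixel columns grow to the right and rows downward; lengths in mm; the calibration is good to about 2 mm. A picture is of the moment at which its call begins. camera_model takes no time and is no camera call.
- arm.job_done(): hands the job in; it is judged then, once.
Trained networks look in the newest picture that a camera, given by its name, has taken for a name from the list of things; names that differ only in an ending like _2 or _b are one class to them, and where a whole thing is asked for, a point or a joint stands for the part that bears it (a point fixed in the world has none). Each returns a list of dicts, best first, with "score" (0 to 1); they miss things now and then, are a little off and sometimes report something else, mostly with a low value. They report only what shows in the picture. A call takes as long as a camera call.
- arm.boxes_of(camera, thing): "rect" ([left, top, width, height] in pixels, round what is visible of it).
The state is a dict: "clock": time; "joints": joint angles; "joint_vel": joint speeds; "joint_efforts": joint torques, N m; "position": TCP position; "ee_rot": TCP orientation; "contact_force": force on the tool from outside, world axes, zero at the start; "wrist_torque": the same for the moment, N m; "gripper_width": finger opening in mm; "grasp_force": force on a finger pad.
Only numpy, scipy, OpenCV 4.12 (cv2) and the standard library are available. Lean on these libraries where they do the work, as an engineer would, in place of code of your own. Each camera call takes 0.05 s, during which the arm holds its last target. There are 200 camera calls.

## Working session

There is one attempt and no reset: what is moved stays moved. The work goes in short steps, Python scripts to look and compute and a tool call to move; the robot and the scene stay as the last step left them, time stands still between calls to the robot, and variables do not carry over. Pictures are saved under pics/ and viewed, at most 10 in all, crops included, and the job is handed in when it is done.

Besides the shell and the picture viewer there is one more tool, called after ">>>" as name(argument=value, ...) on one line, values as JSON. send_rows: Moves the arm, as the interface text tells. Its arguments: {"type":"object","properties":{"targets":{"type":"array"}},"required":["targets"]}

```bash
mkdir -p pics; cat > h.py <<'E'
import numpy as np, cv2
from bench import arm
from scipy.spatial.transform import Rotation as R
def grab(n):
    im,d=arm.get_image(n); return im,d,arm.camera_model(n)
def px2w(c,d,u,v,z=None):
    K=np.array([[c['fx'],0,c['cx']],[0,c['fy'],c['cy']],[0,0,1]]);T=np.array(c['cam_to_world'])
    p=cv2.undistortPoints(np.array([[[u,v]]],float),K,np.array(c['distortion']))[0,0]
    r=np.array([p[0],p[1],1.])
    if z is None: s=d[int(v),int(u)]
    else: s=(z-T[2,3])/(T[:3,:3]@r)[2]
    return T[:3,:3]@(r*s)+T[:3,3]
def cloud(c,d):
    K=np.array([[c['fx'],0,c['cx']],[0,c['fy'],c['cy']],[0,0,1]]);T=np.array(c['cam_to_world'])
    H,W=d.shape;uv=np.stack(np.meshgrid(np.arange(W),np.arange(H)),-1).reshape(-1,1,2).astype(float)
    p=cv2.undistortPoints(uv,K,np.array(c['distortion']))[:,0]
    P=np.c_[p,np.ones(len(p))]*d.reshape(-1,1)
    return (P@T[:3,:3].T+T[:3,3]).reshape(H,W,3)
E
python3 - <<'E'
from h import *
s=arm.read_state();print({k:np.round(v,3).tolist() for k,v in s.items()})
for n in ['side','top']:
    im,d,c=grab(n);cv2.imwrite(f'pics/{n}0.png',im[:,:,::-1]);X=cloud(c,d);np.savez(f'{n}0.npz',im=im,d=d,X=X)
    print(n,np.round(np.array(c['cam_to_world']),2).tolist(),c['fx'])
    for t in ['bolt_knob','bolt_keeper','dial_unit','guard_handle','guard','station','keypad','parts_cup','grease_jar','screw_puck','wrench','screwdriver']:
        for b in arm.boxes_of(n,t)[:1]:
            l,t_,w,h=b['rect'];print(t,round(b['score'],2),np.round(b['rect']),px2w(c,d,min(max(l+w/2,0),559),min(max(t_+h/2,0),419)).round())
E
```

```text
{'clock': 0.0, 'joints': [-1.037, 0.386, 0.007, -0.001, -1.194, -0.259], 'joint_vel': [-0.001, -0.001, -0.0, -0.001, 0.0, -0.0], 'joint_efforts': [-0.0, -39.228, 18.84, 4.186, -0.005, 0.0], 'position': [169.442, -600.997, 230.202], 'ee_rot': [-0.137, 0.991, 0.001, -0.0], 'contact_force': [-0.111, -0.488, 0.141], 'wrist_torque': [-0.005, -0.019, 0.011], 'grasp_force': 0.0, 'gripper_width': 85.283}
side [[-0.94, -0.19, 0.28, 116.25], [-0.34, 0.53, -0.78, 1174.65], [-0.0, -0.82, -0.57, 942.03], [0.0, 0.0, 0.0, 1.0]] 440.0692775457807
bolt_knob 0.54 [296. 185.  19.  15.] [ 559. -293.   -3.]
bolt_keeper 0.89 [257. 192.  70.  34.] [515.  -1. 113.]
dial_unit 0.81 [259. 185.  65.  38.] [529. -33. 110.]
guard_handle 0.74 [226. 192.  83.  42.] [586.  47. 109.]
guard 0.93 [226. 192.  86.  43.] [579.  47. 109.]
station 0.98 [228. 175.  81.  89.] [569.  76. 109.]
keypad 0.69 [258. 188.  68.  36.] [521. -21. 112.]
parts_cup 0.59 [188. 300.  27.  34.] [625. 461.  12.]
grease_jar 0.48 [299. 153.  18.  22.] [ 596. -446.   48.]
screw_puck 0.47 [325. 168.  14.  12.] [ 489. -452.   14.]
wrench 0.61 [336
[... 187 characters left out ...]
0.0, 0.0, 0.0, 1.0]] 524.1346879023639
bolt_knob 0.59 [325. 211.   8.  22.] [ 522. -166.   58.]
bolt_keeper 0.56 [307. 157.  45.  87.] [ 596. -173.   11.]
dial_unit 0.71 [458. 230.  19.  60.] [ 412. -595.    9.]
guard_handle 0.86 [226. 162.  71.  80.] [576.  38. 105.]
guard 0.7 [226. 158.  71.  83.] [582.  35. 110.]
station 0.84 [222. 156.  82.  85.] [584.  31. 112.]
keypad 0.88 [176. 183.  44.  34.] [594. 236.  30.]
parts_cup 0.63 [102. 180.  27.  28.] [617. 496.   3.]
grease_jar 0.83 [419. 185.  24.  22.] [ 599. -471.   79.]
screw_puck 0.85 [406. 222.  24.  27.] [ 488. -445.    9.]
wrench 0.84 [458. 228.  17.  62.] [ 417. -596.    1.]
screwdriver 0.74 [ 79. 229.  61.  29.] [462. 500.  20.]
```

View pics/side0.png

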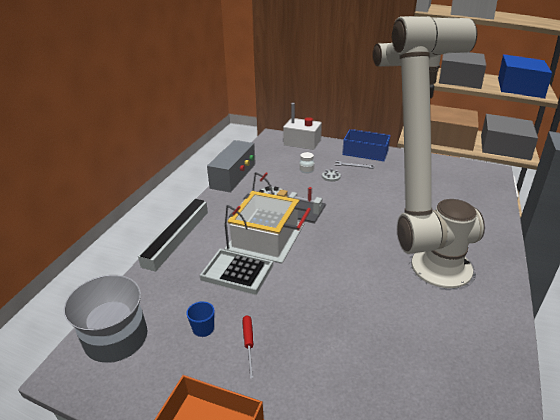

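View pics/top0.png

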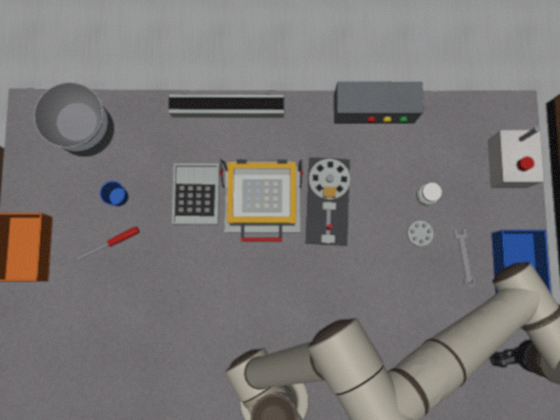

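The top picture shows the dial unit right of the station: knob about (329,226), keeper (330,192), dial (329,178). The handle bar is at (261,240), and the keypad tray is to its left. In the side picture the knob is near (309,193) and the bar near (303,218). Next I measure the red parts from both views.

```bash
python3 - <<'E'
from h import *
from scipy import ndimage
pts={}
for n in ['side','top']:
    f=np.load(n+'0.npz');im=f['im'].astype(int);X=f['X'];d=f['d'];c=arm.camera_model(n)
    r,g,b=im[...,0],im[...,1],im[...,2]
    m=(r>90)&(r>1.9*g)&(r>1.9*b)
    m[:140]=0;m[:,:215]=0;m[:,345:]=0;m[260:]=0
    L,k=ndimage.label(m,np.ones((3,3)))
    print(n)
    for i in range(1,k+1):
        v,u=np.where(L==i)
        if len(u)<3: continue
        P=X[v,u];print(len(u),'uv',u.min(),u.max(),v.min(),v.max(),'cen',u.mean().round(2),v.mean().round(2),'med',np.median(P,0).round(1),'min',P.min(0).round(),'max',P.max(0).round(), 'at z93',px2w(c,d,u.mean(),v.mean(),93).round(1),'z110',px2w(c,d,u.mean(),v.mean(),110).round(1))
        if len(u)>25:
            o=np.argsort(P[:,1]); print('  ', P[o[::max(1,len(o)//8)]].round().tolist())
    # yellow frame
    y=(r>150)&(g>100)&(b<90)&(X[...,2]>95)&(X[...,2]<125)&(X[...,1]>-100)&(X[...,1]<180)
    P=X[y];print('yellow',len(P),np.median(P[:,2]),cv2.minAreaRect(P[:,:2].astype(np.float32)))
    # dial base
    q=(np.abs(X[...,2]-12)<5)&(im.max(-1)<95)&(X[...,1]<-80)&(X[...,1]>-300)&(X[...,0]>350)&(X[...,0]<760)
    P=X[q];print('base',len(P),cv2.minAreaRect(P[:,:2].astype(np.float32)))
im=np.load('top0.npz')['im'];cv2.imwrite('pics/z.png',np.hstack([cv2.resize(im[150:250,215:355],(560,400),interpolation=2)])[:,:,::-1])
E
```

```text
side
15 uv 240 243 165 169 cen 241.4 166.8 med [ 839.6 -294.5   67.8] min [ 116. -308.   60.] max [ 849. 1175.  942.] at z93 [ 818.8 -251.3   93. ] z110 [ 804.7 -222.7  110. ]
13 uv 260 266 173 180 cen 262.77 176.38 med [652.9 -75.1 170.9] min [ 637. -373.   -2.] max [775. -70. 192.] at z93 [ 706.8 -206.6   93. ] z110 [ 695.  -178.9  110. ]
5 uv 308 310 187 188 cen 309.2 187.6 med [ 504.  -164.1  106.2] min [ 499. -330.   -0.] max [ 558. -155.  112.] at z93 [ 510.7 -185.2   93. ] z110 [ 502.8 -158.   110. ]
20 uv 308 310 190 200 cen 308.85 194.85 med [ 502.5 -157.7   76.1] min [ 499. -163.   59.] max [ 508. -153.  103.] at z93 [ 496.9 -135.7   93. ] z110 [ 489.2 -109.5  110. ]
15 uv 233 239 206 214 cen 235.8 209.53 med [651.  152.1 176.2] min [ 638. -102.    0.] max [776. 156. 191.] at z93 [707.7  40.2  93. ] z110 [695.9  62.9 110. ]
70 uv 297 309 208 227 cen 303.37 217.57 med [462.   37.7 114.6] min [ 456. -139.    8.] max [513.  96. 119.] at z93 [471.6   8.9  93. ] z110 [464.5  32.2 110. ]
   [[511.0, -139.0, 13.0], [471.0, -17.0, 108.0], [466.0, 0.0, 115.0], [460.0, 18.0, 112.0], 
[... 744 characters left out ...]
499. -167.   77.] max [ 510. -158.  112.] at z93 [ 505.5 -163.4   93. ] z110 [ 503.3 -161.6  110. ]
123 uv 241 281 238 240 cen 261.0 239.0 med [465.3  37.1 113.9] min [462. -21. 105.] max [469.  96. 124.] at z93 [467.6  37.8  93. ] z110 [465.8  37.4 110. ]
   [[463.0, -21.0, 111.0], [462.0, -6.0, 114.0], [465.0, 8.0, 121.0], [463.0, 23.0, 114.0], [467.0, 37.0, 124.0], [468.0, 52.0, 117.0], [465.0, 66.0, 114.0], [465.0, 80.0, 119.0], [465.0, 95.0, 117.0]]
yellow 1180 113.91586019341707 ((605.091796875, 37.336238861083984), (181.27542114257812, 199.60118103027344), 0.014307674951851368)
base 1393 ((597.8740844726562, -167.63623046875), (128.5765838623047, 274.8607177734375), 87.04985809326172)
```

View pics/z.png

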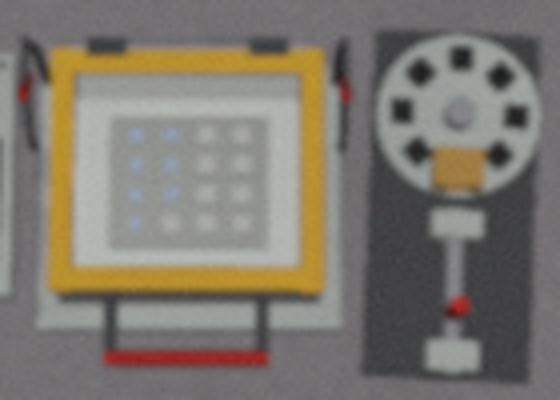

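The zoomed crop shows the bolt line at about (457,300) and the keeper at (459,168). The plate's yaw is about -3°, and the plate's centre line agrees with the knob at (504,-162). The handle is at (465,37,110) and the station's yaw is about 0. I'll write a planner that prints rows in tool axes.

```bash
cat >> h.py <<'E'
def st():
    s=arm.read_state();return np.array(s['position']),R.from_quat(s['ee_rot']),s
def plan(p,r,p2,r2,n,maxmm=41):
    """straight-line rows in tool axes"""
    for i in range(1,n+1):
        rv=(r2*r.inv()).as_rotvec()
        a=1/(n-i+1)
        d=r.inv().apply((p2-p)*a)/10; w=np.degrees(r.inv().apply(rv*a))
        d=d.round(2);w=w.round(1)
        print(dict(zip(['x','y','z','ax','ay','az'],[*d,*w])), 'max',np.abs(d).max(),np.abs(w).max())
        p=p+r.apply(d*10);r=r*R.from_rotvec(np.radians(w))
    return p,r
def axes(zd,yd):
    z=np.array(zd,float);z/=np.linalg.norm(z);y=np.array(yd,float);y-=z*(y@z);y/=np.linalg.norm(y)
    return R.from_matrix(np.c_[np.cross(y,z),y,z])
YAW=np.radians(-2.95);U=np.array([np.cos(YAW),np.sin(YAW),0]);V=np.array([-U[1],U[0],0])
DOWN=axes([0,0,-1],V)
E
python3 - <<'E'
from h import *
f=np.load('top0.npz');X=f['X'];im=f['im'].astype(int)
m=(im[...,0]>130)&(im[...,0]-im[...,2]>60)&(X[...,1]<-100)&(X[...,1]>-260)&(X[...,0]>500)&(X[...,0]<700)&(X[...,2]>30)&(X[...,2]<75)
print('keeper',m.sum(),np.median(X[m],0),X[m].min(0),X[m].max(0))
p,r,s=st();p=np.array([169.6,-601.5,231.3])
plan(p,r,np.array([448,-159.5,200]),DOWN,15)
E
```

```text
keeper 104 [ 616.61357047 -167.2938337    60.59095051] [ 602.36512137 -185.82421398   38.91806483] [ 630.74460483 -151.35989789   69.92821773]
{'x': np.float64(-2.59), 'y': np.float64(2.33), 'z': np.float64(0.21), 'ax': np.float64(0.0), 'ay': np.float64(0.0), 'az': np.float64(1.2)} max 2.59 1.2
{'x': np.float64(-2.54), 'y': np.float64(2.39), 'z': np.float64(0.21), 'ax': np.float64(0.0), 'ay': np.float64(0.0), 'az': np.float64(1.2)} max 2.54 1.2
{'x': np.float64(-2.49), 'y': np.float64(2.44), 'z': np.float64(0.21), 'ax': np.float64(0.0), 'ay': np.float64(0.0), 'az': np.float64(1.3)} max 2.49 1.3
{'x': np.float64(-2.43), 'y': np.float64(2.49), 'z': np.float64(0.21), 'ax': np.float64(0.0), 'ay': np.float64(0.0), 'az': np.float64(1.2)} max 2.49 1.2
{'x': np.float64(-2.38), 'y': np.float64(2.54), 'z': np.float64(0.21), 'ax': np.float64(0.0), 'ay': np.float64(0.0), 'az': np.float64(1.3)} max 2.54 1.3
{'x': np.float64(-2.32), 'y': np.float64(2.6), 'z': np.float64(0.21), 'ax': np.float64(0.0), 'ay': np.float64(0.0), 'az': np.float64(1.2)} max 2.6 1.2
{'x': np.float64(-2.26), 'y': np.float64(
[... 627 characters left out ...]
at64(0.21), 'ax': np.float64(0.0), 'ay': np.float64(0.0), 'az': np.float64(1.3)} max 2.83 1.3
{'x': np.float64(-1.96), 'y': np.float64(2.88), 'z': np.float64(0.21), 'ax': np.float64(0.0), 'ay': np.float64(0.0), 'az': np.float64(1.2)} max 2.88 1.2
{'x': np.float64(-1.9), 'y': np.float64(2.92), 'z': np.float64(0.2), 'ax': np.float64(0.0), 'ay': np.float64(0.0), 'az': np.float64(1.3)} max 2.92 1.3
{'x': np.float64(-1.83), 'y': np.float64(2.96), 'z': np.float64(0.21), 'ax': np.float64(0.0), 'ay': np.float64(0.0), 'az': np.float64(1.2)} max 2.96 1.2
{'x': np.float64(-1.77), 'y': np.float64(3.0), 'z': np.float64(0.2), 'ax': np.float64(0.0), 'ay': np.float64(0.0), 'az': np.float64(1.3)} max 3.0 1.3
```

>>> send_rows(targets=[{"gripper": 1, "x": -2.6, "y": 2.3, "z": 0.2, "az": 1.2}, {"gripper": 1, "x": -2.5, "y": 2.4, "z": 0.2, "az": 1.2}, {"gripper": 1, "x": -2.5, "y": 2.4, "z": 0.2, "az": 1.3}, {"gripper": 1, "x": -2.4, "y": 2.5, "z": 0.2, "az": 1.2}, {"gripper": 1, "x": -2.4, "y": 2.5, "z": 0.2, "az": 1.3}])

```text
$.targets[0]: bad value
```

>>> send_rows(targets=[{"gripper": 1, "x": -2.3, "y": 2.6, "z": 0.2, "az": 1.2}, {"gripper": 1, "x": -2.3, "y": 2.6, "z": 0.2, "az": 1.3}, {"gripper": 1, "x": -2.2, "y": 2.7, "z": 0.2, "az": 1.2}, {"gripper": 1, "x": -2.2, "y": 2.7, "z": 0.2, "az": 1.3}, {"gripper": 1, "x": -2.1, "y": 2.8, "z": 0.2, "az": 1.2}])

```text
$.targets[0]: bad value
```

>>> send_rows(targets=[{"gripper": 1, "x": -2.0, "y": 2.8, "z": 0.2, "az": 1.3}, {"gripper": 1, "x": -2.0, "y": 2.9, "z": 0.2, "az": 1.2}, {"gripper": 1, "x": -1.9, "y": 2.9, "z": 0.2, "az": 1.3}, {"gripper": 1, "x": -1.8, "y": 3.0, "z": 0.2, "az": 1.2}, {"gripper": 1, "x": -1.8, "y": 3.0, "z": 0.2, "az": 1.3}])

```text
$.targets[0]: bad value
```

>>> send_rows(targets=[{"gripper": 1}, {"gripper": 1}])

```text
$.targets[0]: bad value
```

```bash
python3 - <<'E'
from h import *
p,r,s=st();print(s['clock'],p.round(1),s['joints'],s['gripper_width'],s['contact_force'])
plan(p,r,np.array([456,-159.5,80]),DOWN,5)
E
```

```text
1.3 [ 169.6 -601.5  231.3] [-1.03741661e+00  3.84711217e-01  7.90991202e-03 -8.76593973e-06
 -1.19399894e+00 -2.58573971e-01] 85.56970994153716 [0.73896707 0.35294979 0.3854991 ]
{'x': np.float64(-7.91), 'y': np.float64(6.95), 'z': np.float64(3.03), 'ax': np.float64(0.0), 'ay': np.float64(0.0), 'az': np.float64(3.7)} max 7.91 3.7
{'x': np.float64(-7.45), 'y': np.float64(7.45), 'z': np.float64(3.03), 'ax': np.float64(0.0), 'ay': np.float64(0.0), 'az': np.float64(3.7)} max 7.45 3.7
{'x': np.float64(-6.95), 'y': np.float64(7.92), 'z': np.float64(3.02), 'ax': np.float64(0.0), 'ay': np.float64(0.0), 'az': np.float64(3.8)} max 7.92 3.8
{'x': np.float64(-6.41), 'y': np.float64(8.36), 'z': np.float64(3.03), 'ax': np.float64(0.0), 'ay': np.float64(0.0), 'az': np.float64(3.7)} max 8.36 3.7
{'x': np.float64(-5.86), 'y': np.float64(8.75), 'z': np.float64(3.02), 'ax': np.float64(0.0), 'ay': np.float64(0.0), 'az': np.float64(3.8)} max 8.75 3.8
```

The rows were refused, probably because every key is required. I'll send one full row to test.

>>> send_rows(targets=[{"gripper": 1, "x": -2.6, "y": 2.3, "z": 0.2, "ax": 0, "ay": 0, "az": 1.2}])

```text
clock: 1.38
position: [186.9, -575.4, 228.8]
ee_rot: [-0.124, 0.992, -0.001, -0.0]
contact_force: [1.5, -0.8, -1.1]
gripper_width: 75.6
grasp_force: 0.0
```

>>> send_rows(targets=[{"gripper": 1, "x": -2.5, "y": 2.4, "z": 0.2, "ax": 0, "ay": 0, "az": 1.2}, {"gripper": 1, "x": -2.5, "y": 2.4, "z": 0.2, "ax": 0, "ay": 0, "az": 1.3}, {"gripper": 1, "x": -2.4, "y": 2.5, "z": 0.2, "ax": 0, "ay": 0, "az": 1.2}, {"gripper": 1, "x": -2.4, "y": 2.5, "z": 0.2, "ax": 0, "ay": 0, "az": 1.3}, {"gripper": 1, "x": -2.3, "y": 2.6, "z": 0.2, "ax": 0, "ay": 0, "az": 1.2}])

```text
clock: 1.8
position: [281.5, -424.4, 219.4]
ee_rot: [-0.072, 0.997, -0.0, 0.0]
contact_force: [1.0, -0.3, 0.5]
gripper_width: 12.4
grasp_force: 0.0
```

>>> send_rows(targets=[{"gripper": 1, "x": -2.3, "y": 2.6, "z": 0.2, "ax": 0, "ay": 0, "az": 1.3}, {"gripper": 1, "x": -2.2, "y": 2.7, "z": 0.2, "ax": 0, "ay": 0, "az": 1.2}, {"gripper": 1, "x": -2.2, "y": 2.7, "z": 0.2, "ax": 0, "ay": 0, "az": 1.3}, {"gripper": 1, "x": -2.1, "y": 2.8, "z": 0.2, "ax": 0, "ay": 0, "az": 1.2}, {"gripper": 1, "x": -2.0, "y": 2.8, "z": 0.2, "ax": 0, "ay": 0, "az": 1.3}])

```text
clock: 2.22
position: [375.3, -277.8, 209.6]
ee_rot: [-0.017, 1.0, -0.0, 0.0]
contact_force: [0.1, -0.5, -1.2]
gripper_width: -0.1
grasp_force: 0.0
```

>>> send_rows(targets=[{"gripper": 1, "x": -2.0, "y": 2.9, "z": 0.2, "ax": 0, "ay": 0, "az": 1.2}, {"gripper": 1, "x": -1.9, "y": 2.9, "z": 0.2, "ax": 0, "ay": 0, "az": 1.3}, {"gripper": 1, "x": -1.8, "y": 3.0, "z": 0.2, "ax": 0, "ay": 0, "az": 1.2}, {"gripper": 1, "x": -1.8, "y": 3.0, "z": 0.2, "ax": 0, "ay": 0, "az": 1.3}, {"gripper": 1, "x": 0, "y": 0, "z": 0, "ax": 0, "ay": 0, "az": 0}])

```text
clock: 2.63
position: [452.0, -157.5, 201.4]
ee_rot: [0.023, 1.0, 0.0, 0.001]
contact_force: [0.5, -0.6, 0.1]
gripper_width: 0.1
grasp_force: 0.0
```

```bash
python3 - <<'E'
from h import *
p,r,s=st();print(s['clock'],p.round(1),np.round(s['joints'],3),s['gripper_width'],s['contact_force'])
plan(p,r,np.array([456,-159.5,80]),DOWN,5)
E
```

```text
2.6333 [ 452.  -157.5  201.4] [ 0.005  0.161 -0.386 -0.    -1.023 -1.622] 0.12141524061069607 [ 0.49109545 -0.60850103  0.126016  ]
{'x': np.float64(-0.08), 'y': np.float64(-0.04), 'z': np.float64(2.43), 'ax': np.float64(0.0), 'ay': np.float64(0.0), 'az': np.float64(0.1)} max 2.43 0.1
{'x': np.float64(-0.08), 'y': np.float64(-0.04), 'z': np.float64(2.43), 'ax': np.float64(0.0), 'ay': np.float64(0.0), 'az': np.float64(0.0)} max 2.43 0.0
{'x': np.float64(-0.07), 'y': np.float64(-0.03), 'z': np.float64(2.43), 'ax': np.float64(0.0), 'ay': np.float64(0.0), 'az': np.float64(0.1)} max 2.43 0.1
{'x': np.float64(-0.08), 'y': np.float64(-0.04), 'z': np.float64(2.42), 'ax': np.float64(0.0), 'ay': np.float64(0.1), 'az': np.float64(0.0)} max 2.42 0.1
{'x': np.float64(-0.08), 'y': np.float64(-0.03), 'z': np.float64(2.43), 'ax': np.float64(0.0), 'ay': np.float64(0.0), 'az': np.float64(0.1)} max 2.43 0.1
```

>>> send_rows(targets=[{"gripper": 1, "x": -0.1, "y": 0, "z": 2.4, "ax": 0, "ay": 0, "az": 0}, {"gripper": 1, "x": -0.1, "y": -0.1, "z": 2.4, "ax": 0, "ay": 0, "az": 0}, {"gripper": 1, "x": -0.1, "y": 0, "z": 2.4, "ax": 0, "ay": 0, "az": 0}, {"gripper": 1, "x": -0.1, "y": -0.1, "z": 2.4, "ax": 0, "ay": 0, "az": 0}, {"gripper": 1, "x": 0, "y": 0, "z": 2.4, "ax": 0, "ay": 0, "az": 0}])

```text
clock: 3.05
position: [453.4, -163.5, 80.6]
ee_rot: [0.026, 1.0, -0.0, 0.001]
contact_force: [0.7, -0.7, 0.1]
gripper_width: 0.1
grasp_force: 0.0
```

>>> send_rows(targets=[{"gripper": 1, "x": -0.7, "y": 0, "z": 0, "ax": 0, "ay": 0, "az": 0}, {"gripper": 1, "x": -0.7, "y": 0, "z": 0, "ax": 0, "ay": 0, "az": 0}, {"gripper": 1, "x": -0.7, "y": 0, "z": 0, "ax": 0, "ay": 0, "az": 0}, {"gripper": 1, "x": -0.7, "y": 0, "z": 0, "ax": 0, "ay": 0, "az": 0}, {"gripper": 1, "x": -0.7, "y": 0, "z": 0, "ax": 0, "ay": 0, "az": 0}])

```text
clock: 3.47
position: [489.8, -165.2, 82.9]
ee_rot: [0.026, 1.0, -0.0, 0.001]
contact_force: [-1.0, 0.2, 2.5]
gripper_width: 0.2
grasp_force: 1.0
```

>>> send_rows(targets=[{"gripper": 1, "x": -0.5, "y": 0, "z": 0, "ax": 0, "ay": 0, "az": 0}, {"gripper": 1, "x": -0.5, "y": 0, "z": 0, "ax": 0, "ay": 0, "az": 0}, {"gripper": 1, "x": -0.5, "y": 0, "z": 0, "ax": 0, "ay": 0, "az": 0}, {"gripper": 1, "x": -0.4, "y": 0, "z": 0, "ax": 0, "ay": 0, "az": 0}, {"gripper": 1, "x": 0, "y": 0, "z": 0, "ax": 0, "ay": 0, "az": 0}])

```text
clock: 3.88
position: [508.0, -166.1, 81.4]
ee_rot: [0.026, 1.0, -0.0, 0.001]
contact_force: [-0.3, -0.4, -0.3]
gripper_width: -0.1
grasp_force: 0.0
```

>>> send_rows(targets=[{"gripper": 1, "x": -0.4, "y": 0, "z": 0, "ax": 0, "ay": 0, "az": 0}, {"gripper": 1, "x": -0.4, "y": 0, "z": 0, "ax": 0, "ay": 0, "az": 0}, {"gripper": 1, "x": -0.4, "y": 0, "z": 0, "ax": 0, "ay": 0, "az": 0}])

```text
clock: 4.13
position: [518.9, -166.6, 81.2]
ee_rot: [0.026, 1.0, 0.0, -0.0]
contact_force: [-1.6, 1.3, 1.2]
gripper_width: -0.3
grasp_force: 1.1
```

>>> send_rows(targets=[{"gripper": 1, "x": -0.3, "y": 0, "z": 0, "ax": 0, "ay": 0, "az": 0}, {"gripper": 1, "x": -0.2, "y": 0, "z": 0, "ax": 0, "ay": 0, "az": 0}])

```text
clock: 4.3
position: [524.3, -166.9, 81.2]
ee_rot: [0.026, 1.0, 0.0, -0.0]
contact_force: [-2.0, 0.0, 1.7]
gripper_width: 0.1
grasp_force: 1.0
```

```bash
python3 - <<'E'
from h import *
for n in ['side','top']:
    im,d,c=grab(n)
    cv2.imwrite(f'pics/{n}1.png',cv2.resize(im[150:250,215:355],(560,400),interpolation=2)[:,:,::-1])
p,r,s=st();print(s['clock'],p.round(1),np.round(s['contact_force'],1))
E
python3 -c "
import cv2,numpy as np
cv2.imwrite('pics/p1.png',np.hstack([cv2.resize(cv2.imread('pics/%s1.png'%n)[:,100:500],(400,400)) for n in ['side','top']]))"
```

```text
4.4 [ 524.6 -166.9   81.2] [-0.5  0.7 -0.3]
```

View pics/p1.png

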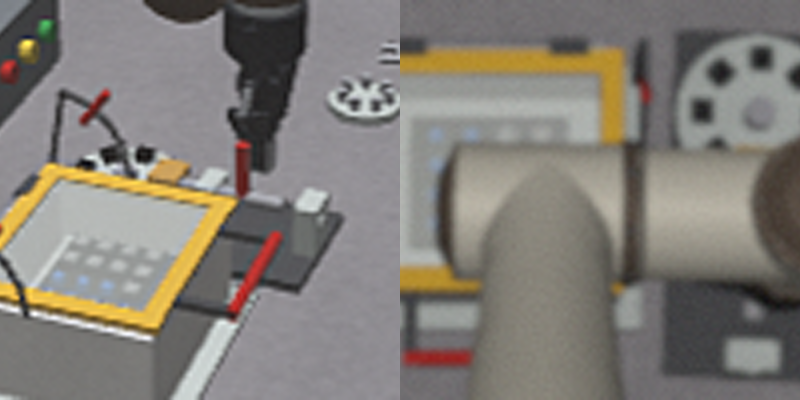

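The left half (side view) shows the knob at (243,165) ahead of the fingers and well advanced along the bolt. I keep pushing until the stop shows as force.

>>> send_rows(targets=[{"gripper": 1, "x": -0.2, "y": 0, "z": 0, "ax": 0, "ay": 0, "az": 0}, {"gripper": 1, "x": -0.2, "y": 0, "z": 0, "ax": 0, "ay": 0, "az": 0}])

```text
clock: 4.57
position: [527.7, -167.1, 81.2]
ee_rot: [0.026, 1.0, 0.0, -0.0]
contact_force: [-1.9, 1.4, 1.2]
gripper_width: -0.0
grasp_force: 1.0
```

>>> send_rows(targets=[{"gripper": 1, "x": -0.2, "y": 0, "z": 0, "ax": 0, "ay": 0, "az": 0}, {"gripper": 1, "x": -0.1, "y": 0, "z": 0, "ax": 0, "ay": 0, "az": 0}])

```text
clock: 4.73
position: [529.8, -167.2, 81.2]
ee_rot: [0.026, 1.0, 0.0, -0.002]
contact_force: [-6.5, 1.6, 5.6]
gripper_width: -0.1
grasp_force: 3.2
```

>>> send_rows(targets=[{"gripper": 1, "x": -0.2, "y": 0, "z": 0, "ax": 0, "ay": 0, "az": 0}, {"gripper": 1, "x": 0, "y": 0, "z": 0, "ax": 0, "ay": 0, "az": 0}])

```text
clock: 4.9
position: [529.8, -167.2, 81.1]
ee_rot: [0.026, 1.0, 0.0, -0.004]
contact_force: [-9.1, 2.5, 6.3]
gripper_width: -0.2
grasp_force: 4.4
```

>>> send_rows(targets=[{"gripper": 1, "x": 0, "y": 0, "z": 0, "ax": 0, "ay": 0, "az": 0}, {"gripper": 1, "x": 0, "y": 0, "z": 0, "ax": 0, "ay": 0, "az": 0}])

```text
clock: 5.07
position: [529.8, -167.2, 81.1]
ee_rot: [0.026, 1.0, 0.0, -0.003]
contact_force: [-7.5, 2.6, 7.6]
gripper_width: 0.2
grasp_force: 4.2
```

The bolt is at its stop: the position holds at 529.8 under about 8 N, and that matches the expected travel. I back off and plan the handle approach.

>>> send_rows(targets=[{"gripper": 1, "x": 1.5, "y": 0, "z": 0, "ax": 0, "ay": 0, "az": 0}, {"gripper": 1, "x": 2.0, "y": 0, "z": 0, "ax": 0, "ay": 0, "az": 0}, {"gripper": 1, "x": 1.0, "y": 0, "z": -3.5, "ax": 0, "ay": 0, "az": 0}, {"gripper": 0, "x": 1.0, "y": 0, "z": -4.0, "ax": 0, "ay": 0, "az": 0}, {"gripper": 0, "x": 0, "y": 0, "z": -4.0, "ax": 0, "ay": 0, "az": 0}])

```text
clock: 5.48
position: [476.5, -164.6, 197.4]
ee_rot: [0.026, 1.0, -0.0, -0.0]
contact_force: [2.1, -0.7, -0.1]
gripper_width: 23.3
grasp_force: 0.0
```

```bash
python3 - <<'E'
from h import *
import json
p,r,s=st();print(s['clock'],p.round(1),np.round(s['joints'],3))
t=np.radians(35);a=np.array([np.sin(t),0,-np.cos(t)])
T=axes(a,[-np.cos(t),0,-np.sin(t)])
B=np.array([465,37.3,110.])
plan(p,r,B-70*a+[0,0,20],T,15)
E
```

```text
5.4833 [ 476.5 -164.6  197.4] [-0.01   0.209 -0.334  0.    -1.028 -1.612]
{'x': np.float64(0.41), 'y': np.float64(1.33), 'z': np.float64(0.07), 'ax': np.float64(1.8), 'ay': np.float64(-1.9), 'az': np.float64(-6.0)} max 1.33 6.0
{'x': np.float64(0.27), 'y': np.float64(1.36), 'z': np.float64(0.01), 'ax': np.float64(1.8), 'ay': np.float64(-1.9), 'az': np.float64(-6.0)} max 1.36 6.0
{'x': np.float64(0.13), 'y': np.float64(1.38), 'z': np.float64(-0.04), 'ax': np.float64(1.8), 'ay': np.float64(-1.9), 'az': np.float64(-6.0)} max 1.38 6.0
{'x': np.float64(-0.02), 'y': np.float64(1.39), 'z': np.float64(-0.08), 'ax': np.float64(1.8), 'ay': np.float64(-1.9), 'az': np.float64(-6.0)} max 1.39 6.0
{'x': np.float64(-0.17), 'y': np.float64(1.38), 'z': np.float64(-0.12), 'ax': np.float64(1.8), 'ay': np.float64(-1.9), 'az': np.float64(-6.0)} max 1.38 6.0
{'x': np.float64(-0.31), 'y': np.float64(1.35), 'z': np.float64(-0.16), 'ax': np.float64(1.8), 'ay': np.float64(-1.9), 'az': np.float64(-6.0)} max 1.35 6.0
{'x': np.float64(-0.46), 'y': np.float64(1.3), 'z': np.float64(-0.19), 'ax': np.float64(1.8), '
[... 601 characters left out ...]
': np.float64(1.8), 'ay': np.float64(-1.9), 'az': np.float64(-6.0)} max 0.97 6.0
{'x': np.float64(-1.07), 'y': np.float64(0.86), 'z': np.float64(-0.23), 'ax': np.float64(1.8), 'ay': np.float64(-1.9), 'az': np.float64(-5.9)} max 1.07 5.9
{'x': np.float64(-1.16), 'y': np.float64(0.73), 'z': np.float64(-0.22), 'ax': np.float64(1.8), 'ay': np.float64(-1.9), 'az': np.float64(-6.0)} max 1.16 6.0
{'x': np.float64(-1.24), 'y': np.float64(0.6), 'z': np.float64(-0.2), 'ax': np.float64(1.7), 'ay': np.float64(-1.8), 'az': np.float64(-5.9)} max 1.24 5.9
{'x': np.float64(-1.3), 'y': np.float64(0.47), 'z': np.float64(-0.17), 'ax': np.float64(1.8), 'ay': np.float64(-1.9), 'az': np.float64(-6.0)} max 1.3 6.0
```

>>> send_rows(targets=[{"gripper": 0, "x": 0.4, "y": 1.3, "z": 0.1, "ax": 1.8, "ay": -1.9, "az": -6}, {"gripper": 0, "x": 0.3, "y": 1.4, "z": 0, "ax": 1.8, "ay": -1.9, "az": -6}, {"gripper": 0, "x": 0.1, "y": 1.4, "z": 0, "ax": 1.8, "ay": -1.9, "az": -6}, {"gripper": 0, "x": 0, "y": 1.4, "z": -0.1, "ax": 1.8, "ay": -1.9, "az": -6}, {"gripper": 0, "x": -0.2, "y": 1.4, "z": -0.1, "ax": 1.8, "ay": -1.9, "az": -6}])

```text
clock: 5.9
position: [462.2, -95.5, 193.3]
ee_rot: [-0.236, 0.965, -0.08, 0.083]
contact_force: [-0.0, -0.2, -0.1]
gripper_width: 43.1
grasp_force: 0.0
```

>>> send_rows(targets=[{"gripper": 0, "x": -0.3, "y": 1.4, "z": -0.2, "ax": 1.8, "ay": -1.9, "az": -6}, {"gripper": 0, "x": -0.5, "y": 1.3, "z": -0.2, "ax": 1.8, "ay": -1.9, "az": -6}, {"gripper": 0, "x": -0.6, "y": 1.2, "z": -0.2, "ax": 1.8, "ay": -1.9, "az": -6}, {"gripper": 0, "x": -0.7, "y": 1.2, "z": -0.2, "ax": 1.8, "ay": -1.9, "az": -6}, {"gripper": 0, "x": -0.9, "y": 1.1, "z": -0.2, "ax": 1.8, "ay": -1.9, "az": -6}])

```text
clock: 6.32
position: [444.3, -26.1, 189.6]
ee_rot: [-0.477, 0.852, -0.153, 0.156]
contact_force: [1.2, -0.3, 0.4]
gripper_width: 42.8
grasp_force: 0.0
```

>>> send_rows(targets=[{"gripper": 0, "x": -1.0, "y": 1.0, "z": -0.2, "ax": 1.8, "ay": -1.9, "az": -6}, {"gripper": 0, "x": -1.1, "y": 0.9, "z": -0.2, "ax": 1.8, "ay": -1.9, "az": -6}, {"gripper": 0, "x": -1.2, "y": 0.7, "z": -0.2, "ax": 1.8, "ay": -1.9, "az": -6}, {"gripper": 0, "x": -1.2, "y": 0.6, "z": -0.2, "ax": 1.7, "ay": -1.8, "az": -6}, {"gripper": 0, "x": -1.3, "y": 0.5, "z": -0.2, "ax": 1.8, "ay": -1.9, "az": -6}])

```text
clock: 6.73
position: [442.4, 40.6, 222.3]
ee_rot: [0.682, -0.675, 0.196, -0.202]
contact_force: [-0.9, -0.3, 0.2]
gripper_width: 42.5
grasp_force: 0.0
```

```bash
cat > g.py <<'E'
from h import *
t=np.radians(35);a=np.array([np.sin(t),0,-np.cos(t)])
T=axes(a,[-np.cos(t),0,-np.sin(t)])
B=np.array([465,37.3,110.])
E
python3 - <<'E'
from g import *
p,r,s=st();print(s['clock'],p.round(1),r.as_matrix().round(3).tolist(),np.round(s['joints'],3),s['gripper_width'],s['contact_force'])
p,r=plan(p,r,B-62*a,T,3);print();plan(p,r,B+20*a,T,5)
# recheck bar and knob from pictures
for n in ['side','top']:
    im,d,c=grab(n);X=cloud(c,d);i=im.astype(int);m=(i[...,0]>90)&(i[...,0]>1.9*i[...,1])&(i[...,0]>1.9*i[...,2])
    k=m&(abs(X[...,1]+165)<20)&(X[...,0]>480)&(X[...,0]<580)&(X[...,2]>50);print(n,'knob',k.sum(),np.median(X[k],0) if k.any() else '')
    cv2.imwrite(f'pics/{n}2.png',cv2.resize(im[120:260,205:365],(400,350),interpolation=2)[:,:,::-1])
cv2.imwrite('pics/p2.png',np.hstack([cv2.imread(f'pics/{n}2.png') for n in ['side','top']]))
E
```

```text
6.7333 [442.4  40.6 222.3] [[0.012, -0.841, 0.54], [-1.0, -0.007, 0.01], [-0.005, -0.54, -0.841]] [ 0.445 -0.176 -1.067  0.992 -0.27  -1.349] 42.533595485728874 [-0.86482209 -0.29798479  0.15628982]
{'x': np.float64(0.11), 'y': np.float64(1.47), 'z': np.float64(1.49), 'ax': np.float64(0.8), 'ay': np.float64(0.2), 'az': np.float64(0.1)} max 1.49 0.8
{'x': np.float64(0.11), 'y': np.float64(1.5), 'z': np.float64(1.47), 'ax': np.float64(0.7), 'ay': np.float64(0.2), 'az': np.float64(0.2)} max 1.5 0.7
{'x': np.float64(0.12), 'y': np.float64(1.51), 'z': np.float64(1.45), 'ax': np.float64(0.8), 'ay': np.float64(0.2), 'az': np.float64(0.1)} max 1.51 0.8

{'x': np.float64(-0.0), 'y': np.float64(0.0), 'z': np.float64(1.64), 'ax': np.float64(-0.0), 'ay': np.float64(-0.0), 'az': np.float64(0.0)} max 1.64 0.0
{'x': np.float64(-0.0), 'y': np.float64(0.0), 'z': np.float64(1.64), 'ax': np.float64(-0.0), 'ay': np.float64(-0.0), 'az': np.float64(0.0)} max 1.64 0.0
{'x': np.float64(-0.0), 'y': np.float64(0.0), 'z': np.float64(1.64), 'ax': np.float64(-0.0), 'ay': np.float64(-0.0), 'az': np.float64(0.0)} max 1.64 0.0
{'x': np.float64(-0.0), 'y': np.float64(0.0), 'z': np.float64(1.64), 'ax': np.float64(-0.0), 'ay': np.float64(-0.0), 'az': np.float64(0.0)} max 1.64 0.0
{'x': np.float64(-0.0), 'y': np.float64(0.0), 'z': np.float64(1.64), 'ax': np.float64(-0.0), 'ay': np.float64(-0.0), 'az': np.float64(0.0)} max 1.64 0.0
side knob 25 [ 543.01373774 -160.28485339   87.18437521]
top knob 18 [ 545.58062757 -164.6557849   103.69641804]
```

View pics/p2.png

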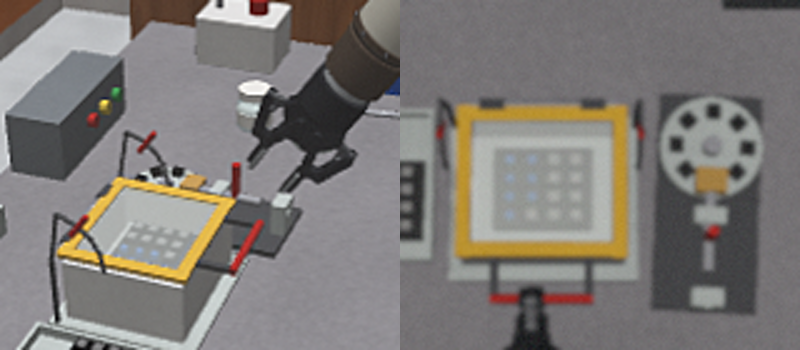

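The pictures show the fingers over the bar (top view about (530,300)) and the knob at x≈545, so it has travelled 41 mm and is home. The 35° tilt runs joint 3 against its limit, so I reduce it to 20°.

```bash
sed -i 's/radians(35)/radians(20)/' g.py
python3 - <<'E'
from g import *
p,r,s=st();print(s['clock'])
plan(p,r,B-55*a,T,5)
E
```

```text
6.8333
{'x': np.float64(0.07), 'y': np.float64(0.6), 'z': np.float64(1.07), 'ax': np.float64(-2.6), 'ay': np.float64(0.1), 'az': np.float64(0.0)} max 1.07 2.6
{'x': np.float64(0.07), 'y': np.float64(0.55), 'z': np.float64(1.09), 'ax': np.float64(-2.5), 'ay': np.float64(0.1), 'az': np.float64(0.1)} max 1.09 2.5
{'x': np.float64(0.07), 'y': np.float64(0.5), 'z': np.float64(1.12), 'ax': np.float64(-2.6), 'ay': np.float64(0.1), 'az': np.float64(0.0)} max 1.12 2.6
{'x': np.float64(0.07), 'y': np.float64(0.45), 'z': np.float64(1.14), 'ax': np.float64(-2.5), 'ay': np.float64(0.1), 'az': np.float64(0.1)} max 1.14 2.5
{'x': np.float64(0.07), 'y': np.float64(0.39), 'z': np.float64(1.15), 'ax': np.float64(-2.6), 'ay': np.float64(0.1), 'az': np.float64(0.0)} max 1.15 2.6
```

>>> send_rows(targets=[{"gripper": 0, "x": 0.1, "y": 0.6, "z": 1.1, "ax": -2.6, "ay": 0.1, "az": 0}, {"gripper": 0, "x": 0.1, "y": 0.5, "z": 1.1, "ax": -2.6, "ay": 0.1, "az": 0}, {"gripper": 0, "x": 0.1, "y": 0.5, "z": 1.1, "ax": -2.6, "ay": 0.1, "az": 0}, {"gripper": 0, "x": 0, "y": 0.5, "z": 1.1, "ax": -2.6, "ay": 0.1, "az": 0}, {"gripper": 0, "x": 0, "y": 0.4, "z": 1.1, "ax": -2.6, "ay": 0.1, "az": 0}])

```text
clock: 7.25
position: [445.0, 36.6, 159.8]
ee_rot: [-0.697, 0.697, -0.12, 0.118]
contact_force: [0.6, -0.8, 0.0]
gripper_width: 42.7
grasp_force: 0.0
```

>>> send_rows(targets=[{"gripper": 0, "x": 0, "y": 0, "z": 0, "ax": 0, "ay": 0, "az": 0}])

```text
clock: 7.33
position: [446.4, 37.3, 159.6]
ee_rot: [-0.696, 0.697, -0.12, 0.118]
contact_force: [0.2, -0.4, -0.0]
gripper_width: 42.3
grasp_force: 0.0
```

```bash
python3 - <<'E'
from g import *
p,r,s=st();print(s['clock'],p.round(1),np.round(s['joints'],3),r.as_matrix().round(2).tolist())
print((p-(B-55*a)).round(1))
plan(p,r,B+18*a,T,5)
E
```

```text
7.3333 [446.4  37.3 159.6] [ 0.537  0.    -0.888  0.432 -0.425 -0.911] [[-0.0, -0.94, 0.33], [-1.0, 0.0, -0.0], [0.0, -0.33, -0.94]]
[ 0.3 -0.  -2.1]
{'x': np.float64(-0.0), 'y': np.float64(-0.02), 'z': np.float64(1.42), 'ax': np.float64(0.1), 'ay': np.float64(-0.0), 'az': np.float64(-0.0)} max 1.42 0.1
{'x': np.float64(-0.01), 'y': np.float64(-0.02), 'z': np.float64(1.42), 'ax': np.float64(0.1), 'ay': np.float64(-0.0), 'az': np.float64(-0.0)} max 1.42 0.1
{'x': np.float64(-0.0), 'y': np.float64(-0.02), 'z': np.float64(1.42), 'ax': np.float64(0.1), 'ay': np.float64(-0.1), 'az': np.float64(-0.0)} max 1.42 0.1
{'x': np.float64(-0.0), 'y': np.float64(-0.02), 'z': np.float64(1.42), 'ax': np.float64(0.1), 'ay': np.float64(-0.0), 'az': np.float64(-0.0)} max 1.42 0.1
{'x': np.float64(-0.01), 'y': np.float64(-0.02), 'z': np.float64(1.41), 'ax': np.float64(0.2), 'ay': np.float64(-0.1), 'az': np.float64(-0.1)} max 1.41 0.2
```

Pose is on target. I move in along the tool and close on the bar.

>>> send_rows(targets=[{"gripper": 0, "x": 0, "y": 0, "z": 1.4, "ax": 0, "ay": 0, "az": 0}, {"gripper": 0, "x": 0, "y": 0, "z": 1.4, "ax": 0, "ay": 0, "az": 0}, {"gripper": 0, "x": 0, "y": 0, "z": 1.4, "ax": 0, "ay": 0, "az": 0}, {"gripper": 0, "x": 0, "y": 0, "z": 1.4, "ax": 0, "ay": 0, "az": 0}, {"gripper": 0, "x": 0, "y": 0, "z": 1.4, "ax": 0, "ay": 0, "az": 0}])

```text
clock: 7.75
position: [466.9, 34.8, 100.4]
ee_rot: [0.698, -0.697, 0.119, -0.113]
contact_force: [0.1, -0.4, -0.4]
gripper_width: 42.8
grasp_force: 0.0
```

>>> send_rows(targets=[{"gripper": 0.3, "x": 0, "y": 0, "z": 0, "ax": 0, "ay": 0, "az": 0}, {"gripper": 0.5, "x": 0, "y": 0, "z": 0, "ax": 0, "ay": 0, "az": 0}, {"gripper": 0.6, "x": 0, "y": 0, "z": 0, "ax": 0, "ay": 0, "az": 0}, {"gripper": 0.65, "x": 0, "y": 0, "z": 0, "ax": 0, "ay": 0, "az": 0}])

```text
clock: 8.08
position: [469.3, 36.4, 103.2]
ee_rot: [0.698, -0.697, 0.119, -0.117]
contact_force: [0.1, 0.4, 0.5]
gripper_width: 15.1
grasp_force: 0.0
```

>>> send_rows(targets=[{"gripper": 1, "x": 0, "y": 0, "z": 0, "ax": 0, "ay": 0, "az": 0}, {"gripper": 1, "x": 0, "y": 0, "z": 0, "ax": 0, "ay": 0, "az": 0}, {"gripper": 1, "x": 0, "y": 0, "z": 0, "ax": 0, "ay": 0, "az": 0}, {"gripper": 1, "x": 0, "y": 0, "z": 0, "ax": 0, "ay": 0, "az": 0}])

```text
clock: 8.42
position: [469.0, 36.4, 103.2]
ee_rot: [0.698, -0.697, 0.119, -0.117]
contact_force: [-5.8, 0.5, 5.9]
gripper_width: 9.2
grasp_force: 58.7
```

```bash
python3 - <<'E'
from g import *
p,r,s=st();print(s['clock'],p.round(1),np.round(s['joints'],3),np.round(s['contact_force'],1),s['gripper_width'],s['grasp_force'])
im,d,c=grab('side');cv2.imwrite('pics/s3.png',cv2.resize(im[130:260,205:365],(640,520),interpolation=2)[:,:,::-1])
E
```

```text
8.4167 [469.   36.4 103.2] [ 0.375  0.134 -1.022  0.886 -0.16  -1.233] [-5.8  0.5  5.9] 9.191387473225852 58.73412072658539
```

View pics/s3.png

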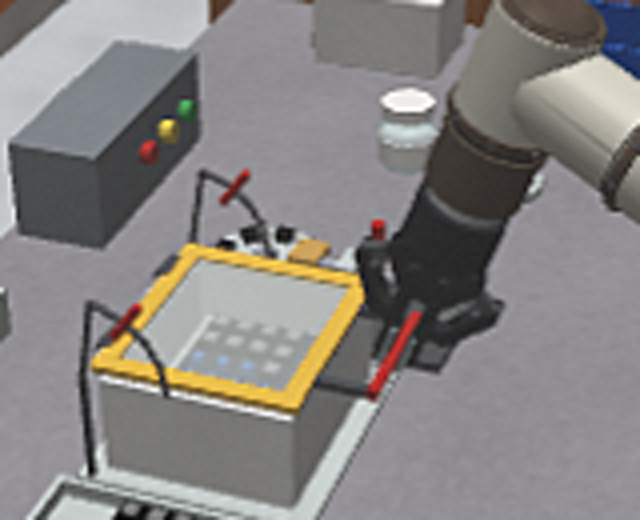

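Joint 5 hit its -0.16 limit, so the bar sits only about 8 mm in from the fingertips (the picture shows it low between them at about (400,350)). I'll release, reduce the tilt to 6° and go deeper.

>>> send_rows(targets=[{"gripper": 0.3, "x": 0, "y": 0, "z": 0, "ax": 0, "ay": 0, "az": 0}, {"gripper": 0, "x": 0, "y": 0, "z": 0, "ax": 0, "ay": 0, "az": 0}, {"gripper": 0, "x": 0, "y": 0, "z": 0, "ax": 0, "ay": 0, "az": 0}])

```text
clock: 8.72
position: [469.1, 36.1, 102.5]
ee_rot: [0.698, -0.697, 0.119, -0.116]
contact_force: [-0.2, -0.1, 0.0]
gripper_width: 42.5
grasp_force: 0.0
```

```bash
sed -i 's/radians(20)/radians(6)/' g.py
python3 - <<'E'
from g import *
p,r,s=st();print(s['clock'],p.round(1),s['gripper_width'],np.round(s['contact_force'],1))
p,r=plan(p,r,B+7*a,T,5);print();plan(p,r,B+20*a,T,2)
E
```

```text
8.7167 [469.1  36.1 102.5] 42.54584414846543 [-0.2 -0.1  0. ]
{'x': np.float64(-0.02), 'y': np.float64(0.06), 'z': np.float64(-0.03), 'ax': np.float64(-2.6), 'ay': np.float64(-0.0), 'az': np.float64(0.0)} max 0.06 2.6
{'x': np.float64(-0.02), 'y': np.float64(0.06), 'z': np.float64(-0.03), 'ax': np.float64(-2.6), 'ay': np.float64(-0.1), 'az': np.float64(0.0)} max 0.06 2.6
{'x': np.float64(-0.03), 'y': np.float64(0.06), 'z': np.float64(-0.03), 'ax': np.float64(-2.7), 'ay': np.float64(-0.1), 'az': np.float64(0.0)} max 0.06 2.7
{'x': np.float64(-0.02), 'y': np.float64(0.07), 'z': np.float64(-0.02), 'ax': np.float64(-2.6), 'ay': np.float64(-0.0), 'az': np.float64(0.1)} max 0.07 2.6
{'x': np.float64(-0.03), 'y': np.float64(0.07), 'z': np.float64(-0.03), 'ax': np.float64(-2.7), 'ay': np.float64(-0.1), 'az': np.float64(0.0)} max 0.07 2.7

{'x': np.float64(0.0), 'y': np.float64(-0.0), 'z': np.float64(0.65), 'ax': np.float64(0.0), 'ay': np.float64(0.0), 'az': np.float64(0.0)} max 0.65 0.0
{'x': np.float64(0.0), 'y': np.float64(-0.0), 'z': np.float64(0.65), 'ax': np.float64(0.0), 'ay': np.float64(0.0), 'az': np.float64(0.0)} max 0.65 0.0
```

>>> send_rows(targets=[{"gripper": 0, "x": 0, "y": 0.1, "z": 0, "ax": -2.6, "ay": 0, "az": 0}, {"gripper": 0, "x": 0, "y": 0.1, "z": 0, "ax": -2.6, "ay": 0, "az": 0}, {"gripper": 0, "x": -0.1, "y": 0.1, "z": 0, "ax": -2.7, "ay": 0, "az": 0}, {"gripper": 0, "x": 0, "y": 0, "z": 0, "ax": -2.6, "ay": 0, "az": 0}, {"gripper": 0, "x": 0, "y": 0, "z": 0, "ax": -2.7, "ay": 0, "az": 0}])

```text
clock: 9.13
position: [473.3, 31.5, 105.0]
ee_rot: [-0.704, 0.706, -0.059, 0.048]
contact_force: [0.7, -0.5, 0.9]
gripper_width: 42.7
grasp_force: 0.0
```

>>> send_rows(targets=[{"gripper": 0, "x": 0, "y": 0, "z": 0.6, "ax": 0, "ay": 0, "az": 0}, {"gripper": 0, "x": 0, "y": 0, "z": 0.6, "ax": 0, "ay": 0, "az": 0}, {"gripper": 0, "x": 0, "y": 0, "z": 0, "ax": 0, "ay": 0, "az": 0}])

```text
clock: 9.38
position: [473.2, 28.9, 90.9]
ee_rot: [-0.703, 0.707, -0.06, 0.046]
contact_force: [-0.9, -0.2, -0.4]
gripper_width: 43.0
grasp_force: 0.0
```

```bash
python3 - <<'E'
from g import *
p,r,s=st();print(s['clock'],p.round(1),s['gripper_width'],np.round(s['contact_force'],1),np.round(s['joints'],3))
plan(p,r,B+20*a,T,2)
E
```

```text
9.3833 [473.2  28.9  90.9] 42.97374135725714 [-0.9 -0.2 -0.4] [ 0.456  0.232 -0.711  0.173 -0.507 -0.607]
{'x': np.float64(-0.42), 'y': np.float64(0.31), 'z': np.float64(-0.02), 'ax': np.float64(-1.3), 'ay': np.float64(-0.6), 'az': np.float64(-0.1)} max 0.42 1.3
{'x': np.float64(-0.41), 'y': np.float64(0.31), 'z': np.float64(0.0), 'ax': np.float64(-1.3), 'ay': np.float64(-0.5), 'az': np.float64(-0.1)} max 0.41 1.3
```

Away from the limit now. I correct the residual, close, and check.

>>> send_rows(targets=[{"gripper": 0, "x": -0.4, "y": 0.3, "z": 0, "ax": -1.3, "ay": -0.6, "az": 0}, {"gripper": 0, "x": -0.4, "y": 0.3, "z": 0, "ax": -1.3, "ay": -0.5, "az": 0}, {"gripper": 0, "x": 0, "y": 0, "z": 0, "ax": 0, "ay": 0, "az": 0}])

```text
clock: 9.63
position: [468.5, 37.7, 91.5]
ee_rot: [-0.705, 0.707, -0.038, 0.039]
contact_force: [0.5, 0.7, 1.2]
gripper_width: 42.3
grasp_force: 0.0
```

>>> send_rows(targets=[{"gripper": 0.3, "x": 0, "y": 0, "z": 0, "ax": 0, "ay": 0, "az": 0}, {"gripper": 0.5, "x": 0, "y": 0, "z": 0, "ax": 0, "ay": 0, "az": 0}, {"gripper": 0.65, "x": 0, "y": 0, "z": 0, "ax": 0, "ay": 0, "az": 0}, {"gripper": 1, "x": 0, "y": 0, "z": 0, "ax": 0, "ay": 0, "az": 0}, {"gripper": 1, "x": 0, "y": 0, "z": 0, "ax": 0, "ay": 0, "az": 0}])

```text
clock: 10.05
position: [468.6, 37.5, 91.9]
ee_rot: [-0.705, 0.707, -0.038, 0.039]
contact_force: [-0.8, -1.1, 1.5]
gripper_width: 10.1
grasp_force: 58.4
```

>>> send_rows(targets=[{"gripper": 1, "x": 0, "y": 0, "z": 0, "ax": 0, "ay": 0, "az": 0}, {"gripper": 1, "x": 0, "y": 0, "z": 0, "ax": 0, "ay": 0, "az": 0}])

```text
clock: 10.22
position: [468.5, 37.5, 91.9]
ee_rot: [-0.705, 0.707, -0.038, 0.039]
contact_force: [-1.9, -0.6, 3.1]
gripper_width: 9.9
grasp_force: 58.5
```

```bash
python3 - <<'E'
from g import *
p,r,s=st();print(s['clock'],p.round(1),s['gripper_width'],np.round(s['contact_force'],1),np.round(s['joints'],3),r.as_matrix()[:,2].round(3))
# arc with constant orientation
H=np.array([695,0,110.]);h=p.copy()
g=p-19*r.as_matrix()[:,2];print('grasp',g.round(1))
th0=0
for i in range(1,21):
    th=np.radians(55)*i/20
    v=lambda q:230*np.array([-np.cos(q),0,np.sin(q)])
    d=r.inv().apply(v(th)-v(th0))/10;th0=th
    print(i,d.round(2))
E
```

```text
10.2167 [468.5  37.5  91.9] 9.873282227869781 [-1.9 -0.6  3.1] [ 0.457  0.241 -0.657  0.085 -0.577 -0.529] [ 0.108  0.001 -0.994]
grasp [466.5  37.5 110.8]
1 [-0.   -0.15 -1.09]
2 [-0.   -0.2  -1.09]
3 [-0.   -0.25 -1.08]
4 [-0.   -0.3  -1.06]
5 [-0.   -0.35 -1.05]
6 [-0.   -0.4  -1.03]
7 [-0.   -0.45 -1.01]
8 [-0.   -0.5  -0.99]
9 [-0.   -0.54 -0.96]
10 [-0.   -0.59 -0.93]
11 [-0.   -0.63 -0.9 ]
12 [-0.   -0.68 -0.87]
13 [-0.   -0.72 -0.84]
14 [-0.   -0.76 -0.8 ]
15 [-0.   -0.79 -0.77]
16 [-0.   -0.83 -0.73]
17 [-0.   -0.86 -0.69]
18 [-0.   -0.9  -0.64]
19 [-0.   -0.93 -0.6 ]
20 [-0.   -0.95 -0.56]
```

Firm grasp with the bar at the pads' grasp point. I lift along the arc.

>>> send_rows(targets=[{"gripper": 1, "x": 0, "y": -0.15, "z": -1.1, "ax": 0, "ay": 0, "az": 0}, {"gripper": 1, "x": 0, "y": -0.2, "z": -1.1, "ax": 0, "ay": 0, "az": 0}, {"gripper": 1, "x": 0, "y": -0.25, "z": -1.1, "ax": 0, "ay": 0, "az": 0}, {"gripper": 1, "x": 0, "y": -0.3, "z": -1.05, "ax": 0, "ay": 0, "az": 0}, {"gripper": 1, "x": 0, "y": -0.35, "z": -1.05, "ax": 0, "ay": 0, "az": 0}])

```text
clock: 10.63
position: [474.6, 37.5, 146.3]
ee_rot: [-0.705, 0.707, -0.037, 0.038]
contact_force: [1.9, -0.6, -3.4]
gripper_width: 9.7
grasp_force: 58.3
```

```bash
python3 - <<'E'
from g import *
p,r,s=st();print(p.round(1),s['gripper_width'],s['grasp_force'],np.round(s['contact_force'],1),np.round(s['wrist_torque'],2),np.round(s['joints'],3))
g=p-19*r.as_matrix()[:,2];v=g-[696.5,37.5,110];print(g.round(1),np.hypot(v[0],v[2]),np.degrees(np.arctan2(v[2],-v[0])))
E
```

```text
[474.6  37.5 146.3] 9.699419986783322 58.31085562705994 [ 1.9 -0.6 -3.4] [-0.16  0.34  0.02] [ 0.45   0.169 -0.566  0.067 -0.741 -0.501]
[472.6  37.5 165.2] 230.62851573847877 13.856837906829467
```

Lifting well; forces are low and the radius holds at about 230.

>>> send_rows(targets=[{"gripper": 1, "x": 0, "y": -0.4, "z": -1.05, "ax": 0, "ay": 0, "az": 0}, {"gripper": 1, "x": 0, "y": -0.45, "z": -1.0, "ax": 0, "ay": 0, "az": 0}, {"gripper": 1, "x": 0, "y": -0.5, "z": -1.0, "ax": 0, "ay": 0, "az": 0}, {"gripper": 1, "x": 0, "y": -0.55, "z": -0.95, "ax": 0, "ay": 0, "az": 0}, {"gripper": 1, "x": 0, "y": -0.6, "z": -0.95, "ax": 0, "ay": 0, "az": 0}])

```text
clock: 11.05
position: [492.6, 37.4, 197.4]
ee_rot: [-0.705, 0.708, -0.036, 0.037]
contact_force: [-1.5, 1.9, -4.1]
gripper_width: 9.9
grasp_force: 58.2
```

>>> send_rows(targets=[{"gripper": 1, "x": 0, "y": -0.65, "z": -0.9, "ax": 0, "ay": 0, "az": 0}, {"gripper": 1, "x": 0, "y": -0.7, "z": -0.85, "ax": 0, "ay": 0, "az": 0}, {"gripper": 1, "x": 0, "y": -0.7, "z": -0.85, "ax": 0, "ay": 0, "az": 0}, {"gripper": 1, "x": 0, "y": -0.75, "z": -0.8, "ax": 0, "ay": 0, "az": 0}, {"gripper": 1, "x": 0, "y": -0.8, "z": -0.75, "ax": 0, "ay": 0, "az": 0}])

```text
clock: 11.47
position: [521.3, 37.3, 242.7]
ee_rot: [-0.705, 0.708, -0.034, 0.034]
contact_force: [-13.4, 4.7, 6.4]
gripper_width: 9.7
grasp_force: 58.5
```

```bash
cat > q.py <<'E'
from g import *
p,r,s=st();print(s['clock'],p.round(1),s['gripper_width'],s['grasp_force'],np.round(s['contact_force'],1),np.round(s['wrist_torque'],2),np.round(s['joints'],3))
g=p-19*r.as_matrix()[:,2];v=g-[696.5,37.5,110];th=np.arctan2(v[2],-v[0]);print(g.round(1),np.hypot(v[0],v[2]),np.degrees(th))
n=5;e=np.radians(55);q=p
for i in range(1,n+1):
    k=th+(e-th)*i/n;t=np.array([696.5-230*np.cos(k),37.5,110+230*np.sin(k)])+19*r.as_matrix()[:,2]
    print((r.inv().apply(t-q)/10).round(2));q=t
E
python3 q.py
```

```text
11.4667 [521.3  37.3 242.7] 9.740213361553433 58.476532101631165 [-13.4   4.7   6.4] [1.36 4.47 0.1 ] [ 0.404  0.153 -0.304  0.043 -1.026 -0.429]
[519.5  37.3 261.6] 233.0075159132786 40.57790565149327
[-0.03 -1.06 -0.57]
[-0.   -0.89 -0.74]
[-0.   -0.93 -0.69]
[-0.   -0.96 -0.64]
[-0.   -0.99 -0.6 ]
```

```bash
sed -i 's/-230\*np.cos/-235*np.cos/;s/+230\*np.sin/+235*np.sin/' q.py; python3 - <<'E'
exec(open('q.py').read())
im,d,c=grab('side');cv2.imwrite('pics/s4.png',cv2.resize(im[90:270,205:365],(533,600),interpolation=2)[:,:,::-1])
E
```

```text
11.4667 [521.3  37.3 242.7] 9.740213361553433 58.476532101631165 [-13.4   4.7   6.4] [1.36 4.47 0.1 ] [ 0.404  0.153 -0.304  0.043 -1.026 -0.429]
[519.5  37.3 261.6] 233.0075159132786 40.57790565149327
[-0.03 -0.73 -0.94]
[-0.   -0.91 -0.75]
[-0.   -0.95 -0.71]
[-0.   -0.98 -0.66]
[-0.   -1.01 -0.61]
```

View pics/s4.png

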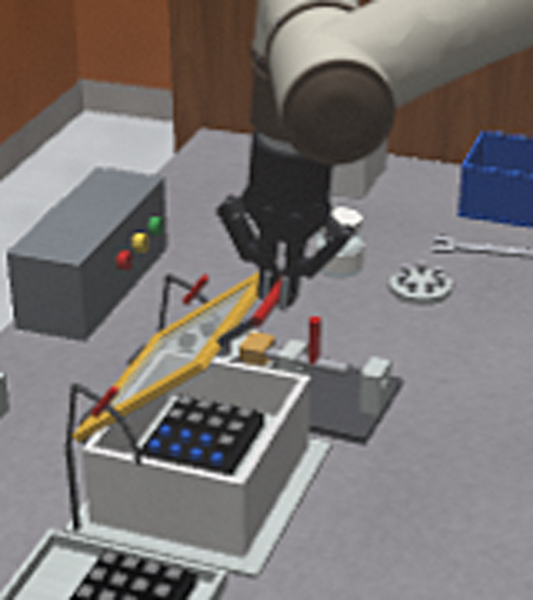

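The picture shows the guard at about 40°, the bar in the pads near (275,290), the left finger close to the frame's front edge (262,280), and the knob still home. I finish the arc while tilting the tool forward for clearance, since the guard pushes outward slightly.

```bash
cat > q2.py <<'E'
from g import *
def go(Rr,e,tilt,n):
    p,r,s=st();print(s['clock'],p.round(1),round(s['gripper_width'],1),round(s['grasp_force'],1),np.round(s['contact_force'],1),np.round(s['wrist_torque'],2),np.round(s['joints'],3))
    g=p-19*r.as_matrix()[:,2];v=g-[696.5,37.5,110];th=np.arctan2(v[2],-v[0]);z=r.as_matrix()[:,2];t0=np.arctan2(z[0],-z[2])
    print(g.round(1),np.hypot(v[0],v[2]),np.degrees(th),'tilt',np.degrees(t0));r0=np.hypot(v[0],v[2])
    for i in range(1,n+1):
        f=i/n;k=th+(np.radians(e)-th)*f;t=t0+(np.radians(tilt)-t0)*f;R_=r0+(Rr-r0)*f
        a=np.array([np.sin(t),0,-np.cos(t)]);T=axes(a,[-np.cos(t),0,-np.sin(t)])
        p2=np.array([696.5-R_*np.cos(k),37.5,110+R_*np.sin(k)])+19*a
        print((r.inv().apply(p2-p)/10).round(2),np.degrees((r.inv()*T).as_rotvec()).round(1));p,r=p2,T
E
python3 -c "
from q2 import *
go(233,54.5,15,6)"
```

```text
11.5167 [523.2  37.3 244.7] 9.8 59.0 [-14.    3.5  11.6] [0.93 4.76 0.13] [ 0.403  0.153 -0.299  0.045 -1.028 -0.429]
[521.3  37.3 263.7] 233.0445737955523 41.24924871330979 tilt 5.6786734311218305
[-0.02 -0.72 -0.6 ] [ 1.6  0.  -0.2]
[ 0.   -0.76 -0.56] [1.6 0.  0. ]
[-0.   -0.79 -0.51] [ 1.6  0.  -0. ]
[ 0.   -0.82 -0.46] [1.6 0.  0. ]
[ 0.   -0.85 -0.41] [1.6 0.  0. ]
[ 0.   -0.88 -0.35] [1.6 0.  0. ]
```

>>> send_rows(targets=[{"gripper": 1, "x": 0, "y": -0.65, "z": -0.65, "ax": 1.6, "ay": 0, "az": 0}, {"gripper": 1, "x": 0, "y": -0.75, "z": -0.55, "ax": 1.6, "ay": 0, "az": 0}, {"gripper": 1, "x": 0, "y": -0.8, "z": -0.5, "ax": 1.6, "ay": 0, "az": 0}])

```text
clock: 11.77
position: [541.2, 37.2, 263.9]
ee_rot: [-0.703, 0.706, -0.064, 0.065]
contact_force: [-18.4, 6.0, 14.9]
gripper_width: 10.1
grasp_force: 58.6
```

```bash
python3 -c "
from q2 import *
go(233,54.5,15,3)"
```

```text
11.7667 [541.2  37.2 263.9] 10.1 58.6 [-18.4   6.   14.9] [1.64 5.24 0.28] [ 0.408  0.13  -0.303  0.087 -0.972 -0.455]
[537.7  37.2 282.6] 234.50487370478092 47.38022176437988 tilt 10.478018539766188
[-0.03 -0.91 -0.46] [ 1.5  0.  -0.2]
[ 0.   -0.93 -0.4 ] [1.5 0.  0. ]
[ 0.   -0.96 -0.34] [1.5 0.  0. ]
```

```bash
python3 -c "
from q2 import *
go(237,55,15,3)"
```

```text
11.7667 [541.2  37.2 263.9] 10.1 58.6 [-18.4   6.   14.9] [1.64 5.24 0.28] [ 0.408  0.13  -0.303  0.087 -0.972 -0.455]
[537.7  37.2 282.6] 234.50487370478092 47.38022176437988 tilt 10.478018539766188
[-0.03 -0.9  -0.61] [ 1.5  0.  -0.2]
[ 0.   -0.95 -0.55] [1.5 0.  0. ]
[ 0.   -0.98 -0.48] [1.5 0.  0. ]
```

>>> send_rows(targets=[{"gripper": 1, "x": 0, "y": -0.85, "z": -0.7, "ax": 1.5, "ay": 0, "az": 0}, {"gripper": 1, "x": 0, "y": -0.9, "z": -0.6, "ax": 1.5, "ay": 0, "az": 0}, {"gripper": 1, "x": 0, "y": -0.7, "z": -0.4, "ax": 1.5, "ay": 0, "az": 0}, {"gripper": 1, "x": 0, "y": 0, "z": 0, "ax": 0, "ay": 0, "az": 0}])

```text
clock: 12.1
position: [566.2, 37.3, 285.7]
ee_rot: [-0.699, 0.702, -0.095, 0.096]
contact_force: [-2.6, 1.4, 0.1]
gripper_width: 9.6
grasp_force: 60.1
```

```bash
python3 - <<'E'
from q2 import *
go(237,55,15,1)
# measure guard angle from yellow frame cloud
for n in ['side','top']:
    im,d,c=grab(n);X=cloud(c,d);i=im.astype(int)
    y=(i[...,0]>120)&(i[...,0]-i[...,2]>70)&(i[...,1]>0.5*i[...,0])&(X[...,2]>105)&(X[...,2]<320)&(X[...,1]>-75)&(X[...,1]<150)&(X[...,0]>500)&(X[...,0]<720)
    P=X[y];k=np.polyfit(P[:,0],P[:,2],1);
    for _ in range(5):
        e=P[:,2]-np.polyval(k,P[:,0]);P=P[abs(e)<max(6,1.5*e.std())];k=np.polyfit(P[:,0],P[:,2],1)
    q=P[:,[0,2]]-P[:,[0,2]].mean(0);w=np.linalg.svd(q,full_matrices=False)[2][0]
    print(n,len(P),'fit deg',np.degrees(np.arctan(k[0])),'pca',np.degrees(np.arctan(w[1]/w[0])),'rms',e.std(),P.min(0).round(),P.max(0).round(),'mean',P.mean(0).round(1))
    if n=='side':cv2.imwrite('pics/s5.png',cv2.resize(im[90:270,205:365],(533,600),interpolation=2)[:,:,::-1])
E
```

```text
12.1 [566.2  37.3 285.7] 9.6 60.1 [-2.6  1.4  0.1] [0.2  1.35 0.04] [ 0.407  0.117 -0.294  0.133 -0.913 -0.478]
[561.1  37.3 304. ] 236.59193918925186 55.0944194106963 tilt 15.571965935327446
[-0.02  0.07 -0.03] [-0.6  0.1 -0.2]
side 78 fit deg -54.17349036557068 pca -54.236906619795604 rms 3.00631689376334 [575. -74. 113.] [696. 149. 283.] mean [627.  109.5 206.7]
top 477 fit deg -54.26779977514788 pca -54.30407341960294 rms 2.4683053117245577 [588. -62. 117.] [695. 136. 265.] mean [639.6  35.6 195.7]
```

View pics/s5.png

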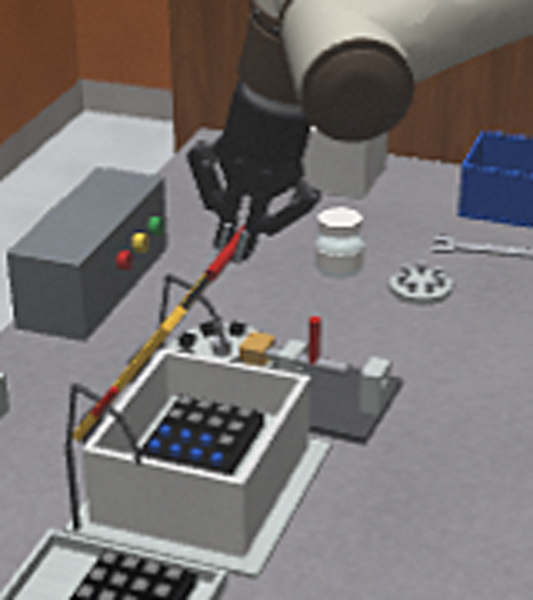

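The guard stands at about 54° in both views, its frame covers the red pins (105,402), the bar is held near (228,250), and the knob is home at (315,340). I let it settle, then hand in.

>>> send_rows(targets=[{"gripper": 1, "x": 0, "y": 0, "z": 0, "ax": 0, "ay": 0, "az": 0}, {"gripper": 1, "x": 0, "y": 0, "z": 0, "ax": 0, "ay": 0, "az": 0}, {"gripper": 1, "x": 0, "y": 0, "z": 0, "ax": 0, "ay": 0, "az": 0}, {"gripper": 1, "x": 0, "y": 0, "z": 0, "ax": 0, "ay": 0, "az": 0}, {"gripper": 1, "x": 0, "y": 0, "z": 0, "ax": 0, "ay": 0, "az": 0}])

```text
clock: 12.62
position: [566.1, 37.3, 285.7]
ee_rot: [-0.699, 0.702, -0.095, 0.096]
contact_force: [-2.6, 1.4, -1.0]
gripper_width: 9.6
grasp_force: 60.0
```

```bash
python3 - <<'E'
from g import *
p,r,s=st();print(p.round(1),s['grasp_force'],np.abs(s['joint_vel']).max())
if np.linalg.norm(p-[566.2,37.3,285.7])<4 and s['grasp_force']>20: print(arm.job_done())
E
```

```text
[566.1  37.3 285.7] 60.01067876815796 0.0014103046173402063
the job is handed in; nothing more can be done
None
```

Job handed in at about 12.6 s: the bolt went home against its stop (about 41 mm of travel) before the guard was lifted, and the gripper is holding the guard still at about 54° measured; no verdict was returned.

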